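Load the label dispenser with the orange roll

ROBOT

A 7-joint arm with a two-finger parallel gripper is mounted at the origin on the work surface. World frame = base frame: x ahead of the robot, y to its left, z up, the work surface at z = 0. Lengths are in m, angles in rad, forces in N, time in s.
With the tool pointing down it reaches from about 0.4 to 0.9 m from the base axis. Payload 5.5 kg.
Tool frame: the origin (TCP) lies on the mounting face of the last link; the fingertips stand 173 mm ahead of it and the grasp point (between the pads) lies r.grasp_offset ahead of it (r.grasp_offset is the distance from the TCP to the grasp point, in m); z points along the fingers, y is the line along which they close (so a half turn about z gives the same grasp; the last joint's range is limited). The gripper opens to 85 mm and grips with 20 to 120 N. Pads are 22 mm wide; open, the fingers measure 114 mm over their backs; the gripper's body (76 mm by 85 mm) begins 54 mm behind the grasp point. The pads swing forward as they close: fully open they stand 13 mm farther back than shut.
Start: joints at [0.263, 0.501, -0.427, 1.55, 0.221, 1.138, -0.21], TCP at [0.65, 0, 0.405] pointing down, gripper open.
Joint ranges: [-2.88, 2.88], [-0.31, 2.03], [-1.54, 1.56], [0.2, 2.42], [-1.41, 4.55], [0.19, 2.02], [-2.57, 2.57]. Speed limits (rad/s): [2.57, 2.57, 3.14, 3.14, 3.14, 3.14, 3.14].

INTERFACE

Orientations are given as a unit quaternion [x, y, z, w].
In Python, from plant import r, imaging, ticket gives the robot as it stands.
- The arm moves only by the tool send_rows, never from a script. Its argument "steps" is a list of rows, each an object of numbers: "tx", "ty", "tz": the shift along the world's x, y, z in mm; "yaw": the turn about the world's z in degrees. In form: [{"tx": .., "ty": .., "tz": .., "yaw": ..}, ...]. A call has 1 to 20 rows; each row shifts and turns the commanded pose from where the row before left it; what a row does not reach is not made up. A row lasts 1/8 s, in which the tool goes at most 62.5 mm and 10.7 degrees, less where a joint would pass 70% of its speed; a pose out of reach is approached as far as the arm can. A call with a gripper value outside its range is refused whole. "claw" is the finger opening in mm, from 0 to 85.4, set as the call begins (left out, the last holds). The fingers move at their own pace and stop on an object; "grip_force" is the grip in N (left out, the last holds). Time passes only in rows, so rows that do not move let the fingers close. It gives the time, the measured TCP pose, the force, the opening and the grip force at its end, in the units of the state.
- r.observe(): the state, without advancing time (a new reading comes with each control period).
- imaging.snapshot(name): name is "scene" or "side" or "wrist"; returns the picture (420x560x3 uint8, blue, green, red); there is no depth.
- imaging.camera_model(name): a dict with "mtx" (3x3 intrinsics, pixels), "rvec" (rotation vector, rad) and "tvec" (3), from world to camera coordinates, as OpenCV has them. Camera axes: x right, y down, z forward; pixel columns grow to the right and rows downward; lengths in m; the calibration is good to about 2 mm. The wrist camera is an equidistant fisheye: a pixel r from the principal point sees the ray r / f radians off the axis. A picture is of the moment at which its call begins: read the wrist's pose just before it. camera_model takes no time and is no camera call; for the wrist camera it gives the pose at the moment of the call.
- ticket.sign_off(): hands the job in; it is judged then, once.
The state is a dict: "t": time; "joint_pos": joint angles; "qd": joint speeds; "joint_torque": joint torques, N m; "tcp_pos": TCP position; "eef_rot": TCP orientation; "contact_force": force on the tool from outside, world axes, zero at the start; "moment": the same for the moment, N m; "finger_gap": opening from 0.0 (shut) to 1.0 (fully open); "grasp_force": force on a finger pad.
Only numpy, scipy, OpenCV 4.12 (cv2) and the standard library are available. Lean on these libraries where they do the work, as an engineer would, in place of code of your own. Each camera call takes 0.05 s, during which the arm holds its last target. There are 200 camera calls.

TASK

Load the label dispenser with the orange label roll: draw it up off its spindle without dragging or tipping the roll stand, set it down upright on the dispenser's open loading deck in front of the hood (do not drop it), then slide it along the deck under the clear blue hood until it is fully home against the stop at the back. Let go of it, leave the blue roll on its spindle, and leave everything else on the bench where it is.

Things in the scene. Friction and masses are not known exactly. Their poses are not given: they have to be found in the camera images.
- roll_orange: Orange wound roll of labels with a hollow core, standing on its flat end on one of the stand's two spindles: 60 mm outside diameter, 26 mm bore right through, 46 mm high, about 0.15 kg. Origin at the centre of its underside, z up along its axis; its turn about z does not matter.
- roll_blue: Blue roll of the same size and origin, on the other spindle; it stays there.
- stand: Loose grey roll stand, about 1.4 kg: base plate 210 (x) by 90 (y) by 14 mm with two upright steel spindles at x = -57.5 and +57.5 mm, y = 0, 20 mm in diameter with tapered tips, tops 80 mm above the underside. Rolls rest on the plate (z = 14 mm); a spindle stands 20 mm proud of its roll. Origin at the centre of the underside, z up.
- dispenser: Fixed white label dispenser, 250 x 124 mm, its open end facing its own -x (about towards the robot). Origin on the bench, z up. Floor plate 8 mm thick from x = -90 to +160 mm: open deck (see deck) to x = +30, blue hood (see home) from +30 to +86, then a white motor housing (+86 to +160, top 70 mm above the bench) whose front face is the stop.
- deck (a point): Middle of the open loading deck, on its floor (x = -35 mm, y = 0, z = 8 mm in the dispenser's frame, same axes). Two steel guide rods, tops 10 mm above the floor, run along the deck: 102 mm apart inside at its front end, narrowing to 72 mm at the hood.
- home (a point): Centre of the roll's underside when home against the stop (x = +56 mm, y = 0, z = 8 mm in the dispenser's frame, same axes). The clear blue hood over it is 72 mm wide and 51 mm high inside, its roof top 65 mm above the bench; the home roll sticks 4 mm out of its front edge.
- tube_rack: Bystander: loose orange tube rack, 130 x 70 x 38 mm, lying in the middle between stand and dispenser. Origin at the centre of its underside.
- media_bottle: Bystander: clear bottle with blue cap, 86 mm diameter, 180 mm high, at the far side. Origin at the centre of its underside.
- tip_box: Bystander: purple box with clear lid, 120 x 85 x 65 mm, to the right. Origin at the centre of its underside.
- pipette: Bystander: blue and white pipette lying along its x, about 290 mm long, 25 mm high, to the left. Origin under its middle.
- beaker: Bystander: clear beaker, 76 mm diameter, 95 mm high, to the left. Origin at the centre of its underside.
- reagent_bottle: Bystander: amber bottle with black cap, 60 mm diameter, 130 mm high, to the right. Origin at the centre of its underside.
There are look-alikes about, which are no part of the job. What is meant by the roll_orange is not green, and is the larger of those in its own colour. Of the things that look like the roll_blue, the larger one is meant.

How it is judged:
On the way, in this order (a step that is already met when the one before it is completed fails the run):
1. the orange roll is drawn up clear of the spindle's top, with its axis within 0.3 rad of upright (z of roll_orange in the frame of stand above 0.082 m and angle between roll_orange's own z axis and vertical below 0.3 rad), for 0.1 s.
2. the orange roll stands upright on the loading deck, on its floor, its centre 25 mm or more before the hood (x of roll_orange in the frame of dispenser between -0.09 and 0.005 m and y of roll_orange in the frame of dispenser between -0.03 and 0.03 m and z of roll_orange in the frame of dispenser below 0.012 m and angle between roll_orange's own z axis and vertical below 0.1 rad), for 0.1 s.
At the end, for the whole second after the job is handed in: The orange roll stands upright (within 0.08 rad) and at rest on the dispenser's floor under the hood, within 6 mm of touching the stop and between the hood's side walls; the blue roll stands upright on the stand, on its spindle (x of roll_orange in the frame of dispenser between 0.05 and 0.06 m and y of roll_orange in the frame of dispenser between -0.008 and 0.008 m and z of roll_orange in the frame of dispenser between 0.004 and 0.012 m and angle between roll_orange's own z axis and vertical below 0.08 rad and linear speed of roll_orange below 0.02 m/s and z of roll_blue in the frame of stand below 0.02 m and angle between roll_blue's own z axis and vertical below 0.1 rad).
It fails at once if the roll stand is dragged or shoved more than 30 mm from its start, or tipped more than 0.2 rad (distance of stand from where it was at the start of the episode above 0.03 m or angle between stand's own z axis and vertical above 0.2 rad).
It fails at once if the orange roll is tipped more than 0.6 rad (angle between roll_orange's own z axis and vertical above 0.6 rad).
It fails at once if the orange roll is dropped or thrown (faster than 0.7 m/s with no finger on it) (linear speed of roll_orange above 0.7 m/s and contact force between the fingers and roll_orange below 0.1 N).
It fails at once if the blue roll is moved more than 35 mm from its start (distance of roll_blue from where it was at the start of the episode above 0.035 m).
It fails at once if a bystander (tube rack, bottles, tip box, pipette, beaker) is moved more than 30 mm (distance of any of tube_rack, media_bottle, tip_box, pipette, beaker, reagent_bottle from where it was at the start of the episode above 0.03 m).
It also fails if it takes over 54 s, if anything falls off the work surface, if the arm or the gripper's body presses on something with over 40 N, if the wrist force passes 120 N, or if a joint passes its speed limit or range.

## Working session

There is one attempt and no reset: what is moved stays moved. The work goes in short steps, Python scripts to look and compute and a tool call to move; the robot and the scene stay as the last step left them, time stands still between calls to the robot, and variables do not carry over. Pictures are saved under pics/ and viewed, at most 10 in all, crops included, and the job is handed in when it is done.

Besides the shell and the picture viewer there is one more tool, called after ">>>" as name(argument=value, ...), one argument or row to a line, values as JSON. send_rows: Moves the arm, as the interface text tells. Its arguments: {"type":"object","properties":{"steps":{"type":"array"},"claw":{"type":"number"},"grip_force":{"type":"number"}},"required":["steps"]}

```bash
mkdir -p pics; ls; python3 - <<'E'
from plant import r, imaging, ticket
import cv2
for n in ("scene","side"):
    im=imaging.snapshot(n); cv2.imwrite(f"pics/{n}0.png",im)
    print(n,imaging.camera_model(n))
print(r.observe(), r.grasp_offset)
E
```

```text
pics
scene {'mtx': array([[479.29092982,   0.        , 271.39429741],
       [  0.        , 479.29092982, 206.47048261],
       [  0.        ,   0.        ,   1.        ]]), 'rvec': array([ 2.10158239,  0.56871336, -0.29432209]), 'tvec': array([-0.53142066, -0.14132254,  1.65048338])}
side {'mtx': array([[480.57760028,   0.        , 290.66785448],
       [  0.        , 480.57760028, 207.73106791],
       [  0.        ,   0.        ,   1.        ]]), 'rvec': array([ 0.07858842, -2.95213379,  1.02097403]), 'tvec': array([0.59221357, 0.03922608, 1.27275503])}
{'t': 0.1, 'joint_pos': array([ 0.26314788,  0.50179741, -0.42683075,  1.55133559,  0.22080416,
        1.1383198 , -0.21031592]), 'qd': array([ 0.00116818, -0.0023497 , -0.00031536, -0.00074519,  0.0013121 ,
       -0.00093048, -0.00016723]), 'joint_torque': array([-1.10183889e-02, -5.70813632e+01, -5.83865225e+00, -2.81749392e+01,
        1.04482990e-02,  5.56539730e-03, -2.82506340e-05]), 'tcp_pos': array([ 6.49681325e-01, -5.51719967e-06,  4.03741789e-01]), 'eef_rot': array([ 7.07069471e-01,  7.07143515e-01, -6.09638516e-04, -6.63666736e-04]), 'contact_force': array([-0.47373646, -0.45544496,  0.47849051]), 'moment': array([ 0.02749862, -0.05470175,  0.02090883]), 'grasp_force': 0.0, 'finger_gap': 1.0032791789041127} 0.1547
```

View pics/scene0.png

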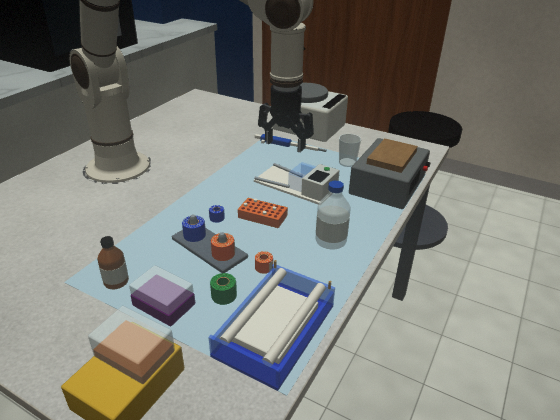

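View pics/side0.png

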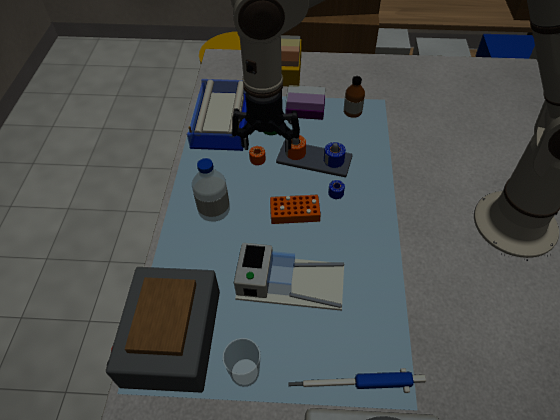

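Scene view. Orange candidates are the large roll on the stand (223,245), the small loose roll (263,262) and the rack (262,212). The green decoy is at (223,288). Blue candidates are the large roll on the stand (193,228) and a small one (217,213). The dispenser is at about (300,178), or (290,280) in the side view. I choose the large orange roll on the stand and will check it in a crop.

```bash
python3 - <<'E'
import cv2, numpy as np
a=cv2.imread("pics/scene0.png"); b=cv2.imread("pics/side0.png")
A=cv2.resize(a[195:295,160:290],None,fx=3,fy=3,interpolation=cv2.INTER_CUBIC)
B=cv2.resize(b[235:315,225:355],None,fx=3,fy=3,interpolation=cv2.INTER_CUBIC)
C=cv2.resize(b[125:180,265:365],None,fx=3.9,fy=3.9,interpolation=cv2.INTER_CUBIC)
D=cv2.resize(a[155:215,245:350],None,fx=3.7,fy=3.7,interpolation=cv2.INTER_CUBIC)
o=np.zeros((600,800,3),np.uint8)
for im,x,y in((A,0,0),(B,0,310),(C,400,0),(D,400,310)): o[y:y+im.shape[0],x:x+im.shape[1]]=im[:600-y,:800-x]
cv2.imwrite("pics/crop0.png",o)
E
```

```text
(no output)
```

View pics/crop0.png

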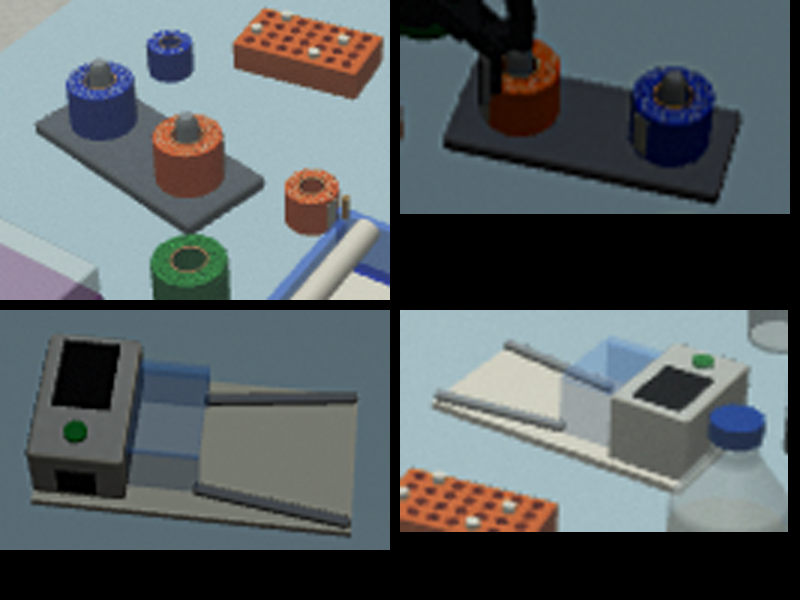

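The crop confirms the target: the large orange roll on the stand's spindle, with the large blue one on the other spindle. Now I'll turn the pixels into points.

```bash
cat > h.py <<'E'
import cv2, numpy as np
from plant import r, imaging, ticket
def ray(cam,uv):
    R,_=cv2.Rodrigues(np.asarray(cam["rvec"])); t=np.asarray(cam["tvec"]).ravel()
    K=cam["mtx"]; d=np.array([(uv[0]-K[0,2])/K[0,0],(uv[1]-K[1,2])/K[1,1],1.])
    return -R.T@t, R.T@d
def fray(cam,uv):
    R,_=cv2.Rodrigues(np.asarray(cam["rvec"])); t=np.asarray(cam["tvec"]).ravel()
    n=cv2.fisheye.undistortPoints(np.array([[uv]],float),cam["mtx"],np.zeros(4))[0,0]
    return -R.T@t, R.T@np.array([n[0],n[1],1.])
def plane(o_d,z):
    o,d=o_d; return o+d*(z-o[2])/d[2]
E
python3 - <<'E'
from h import *
np.set_printoptions(precision=4,suppress=True)
s=imaging.camera_model("scene"); d=imaging.camera_model("side")
P=lambda c,u,z: plane(ray(c,u),z)[:2]
print("orange",P(s,(222.7,241.3),.06),"blue",P(s,(193.7,222.7),.06),"blue side",P(d,(334.7,150.4),.06))
print("floor side near front",P(d,(341.7,309),0.008),"far front",P(d,(344,262.5),.008),"back near",P(d,(236,298.3),.008))
print("housing side",[P(d,u,.07) for u in((241.7,244),(273.3,246),(267.7,287.3),(234.3,282.3))])
print("scene floor",P(s,(253.6,180.7),.008),P(s,(273.4,164.5),.008),"housing",[P(s,u,.07) for u in((301.8,177.4),(339,170.7),(320.1,186.9))])
print(imaging.camera_model("wrist"))
E
```

```text
orange [ 0.6021 -0.2245] blue [ 0.49   -0.1979] blue side [ 0.4786 -0.1828]
floor side near front [0.4603 0.2787] far front [0.453  0.1528] back near [0.7073 0.2645]
housing side [array([0.7019, 0.1528]), array([0.6262, 0.1545]), array([0.6304, 0.2654]), array([0.7066, 0.2568])]
scene floor [0.4653 0.1416] [0.4665 0.2685] housing [array([0.6362, 0.1449]), array([0.7169, 0.2406]), array([0.7076, 0.1233])]
{'mtx': array([[325.1923,   0.    , 279.9354],
       [  0.    , 325.1923, 205.4972],
       [  0.    ,   0.    ,   1.    ]]), 'rvec': array([-2.8057, -0.0004,  0.0018]), 'tvec': array([-0.6496, -0.0424,  0.3793])}
```

```bash
python3 - <<'E'
from h import *
c=imaging.camera_model("wrist"); im=imaging.snapshot("wrist"); cv2.imwrite("pics/w0.png",im)
R,_=cv2.Rodrigues(c["rvec"]); print(-R.T@c["tvec"].ravel(), R.T@[0,0,1])
K=c["mtx"]
for n,p in(("orange",(.602,-.2245,.06)),("deckmid",(.51,.21,.008))):
    print(n,cv2.fisheye.projectPoints(np.array([[p]],float),c["rvec"],c["tvec"],K,np.zeros(4))[0].ravel())
E
```

```text
[0.65009118 0.08506289 0.37122243] [-0.00122182 -0.32963936 -0.94410614]
orange [243.54203227 350.17583642]
deckmid [158.07850701  -2.04060544]
```

View pics/w0.png

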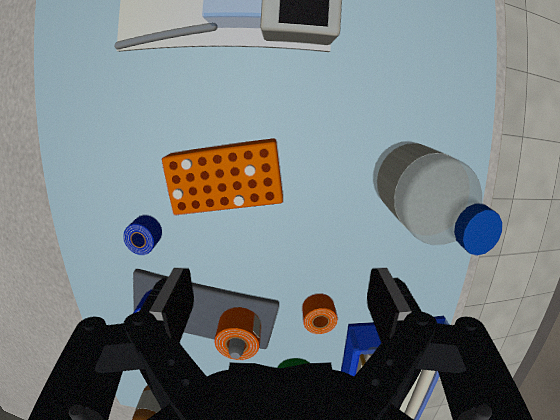

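The wrist view shows the orange roll on its spindle, with its top ring at about (237,345). The rack is at (223,175) and the dispenser front edge at about (117,48). I'll move above the roll with the fingers closing across the stand.

>>> send_rows(
  steps=[
    {"tx": -6,"ty": -27,"tz": 0,"yaw": 9.6},
    {"tx": -6,"ty": -27,"tz": 0,"yaw": 9.6},
    {"tx": -6,"ty": -27,"tz": 0,"yaw": 9.6},
    {"tx": -6,"ty": -27,"tz": 0,"yaw": 9.6},
    {"tx": -6,"ty": -27,"tz": 0,"yaw": 9.6},
    {"tx": -6,"ty": -27,"tz": 0,"yaw": 9.6},
    {"tx": -6,"ty": -27,"tz": 0,"yaw": 9.6},
    {"tx": -6,"ty": -27,"tz": 0,"yaw": 9.6},
    {"tx": 0,"ty": 0,"tz": 0,"yaw": 0},
    {"tx": 0,"ty": 0,"tz": 0,"yaw": 0},
  ],
  claw=85,
)

```text
t: 1.4
tcp_pos: [0.602, -0.2152, 0.4045]
eef_rot: [0.116, 0.993, 0.001, -0.0]
contact_force: [-0.3, -0.3, 1.0]
finger_gap: 0.996
grasp_force: 0.0
```

```bash
python3 - <<'E'
from h import *
o=r.observe();print(o["tcp_pos"],o["eef_rot"],o["contact_force"])
c=imaging.camera_model("wrist"); im=imaging.snapshot("wrist"); cv2.imwrite("pics/w1.png",im)
np.savez("w1.npz",**c)
E
```

```text
[ 0.60203198 -0.21521611  0.4044876 ] [ 1.15768241e-01  9.93276082e-01  5.51933313e-04 -1.85638711e-04] [-0.29426561 -0.25058273  0.96950469]
```

View pics/w1.png

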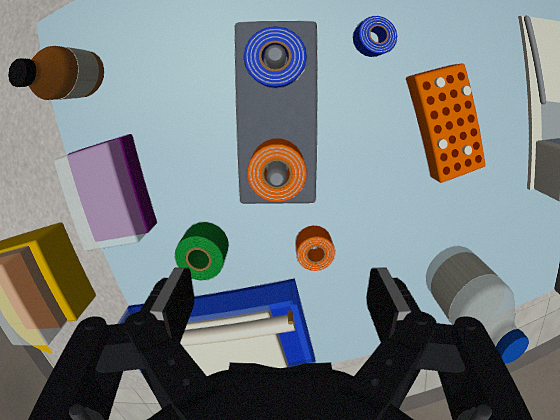

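The wrist view is clear: the orange roll's top ring is at (277,172) and the blue one's at (275,56). The stand lies squarely along the image, so the yaw is right.

```bash
cat >> h.py <<'E'
def topc(im,c,box,hues,z):
    x0,y0,x1,y1=box; h=cv2.cvtColor(im,cv2.COLOR_BGR2HSV)
    m=np.zeros(im.shape[:2],np.uint8); m[y0:y1,x0:x1]=cv2.inRange(h,(hues[0],110,60),(hues[1],255,255))[y0:y1,x0:x1]
    m=cv2.morphologyEx(m,cv2.MORPH_CLOSE,np.ones((5,5)))
    k=max(cv2.findContours(m,cv2.RETR_EXTERNAL,cv2.CHAIN_APPROX_NONE)[0],key=cv2.contourArea)
    P=np.array([plane(fray(c,p[0].astype(float)),z)[:2] for p in k])
    A=np.c_[2*P,np.ones(len(P))]; s=np.linalg.lstsq(A,(P**2).sum(1),rcond=None)[0]
    return s[:2], np.sqrt(s[2]+s[:2]@s[:2]), np.ptp(P,axis=0), cv2.minAreaRect(k)
E
python3 - <<'E'
from h import *
im=cv2.imread("pics/w1.png"); c=dict(np.load("w1.npz"))
print(topc(im,c,(235,135,320,215),(3,18),.06)); print(topc(im,c,(235,20,320,95),(105,130),.06))
E
```

```text
(array([ 0.589714  , -0.21530964]), np.float64(0.030240261821901083), array([0.06390743, 0.05880982]), ((277.3000183105469, 170.10000610351562), (58.818355560302734, 62.61309051513672), 18.43494987487793))
(array([ 0.48073209, -0.19116417]), np.float64(0.029095224302424914), array([0.05960697, 0.05865645]), ((275.0000305175781, 55.99998474121094), (60.81117630004883, 60.81117630004883), 45.0))
```

>>> send_rows(
  steps=[
    {"tx": -5,"ty": 0,"tz": -25,"yaw": 0},
    {"tx": -5,"ty": 0,"tz": -30,"yaw": 0},
    {"tx": 0,"ty": 0,"tz": -30,"yaw": 0},
    {"tx": 0,"ty": 0,"tz": -30,"yaw": 0},
    {"tx": 0,"ty": 0,"tz": -25,"yaw": 0},
    {"tx": 0,"ty": 0,"tz": -20,"yaw": 0},
    {"tx": 0,"ty": 0,"tz": -20,"yaw": 0},
    {"tx": 0,"ty": 0,"tz": -15,"yaw": 0},
    {"tx": 0,"ty": 0,"tz": -10,"yaw": 0},
    {"tx": 0,"ty": 0,"tz": 0,"yaw": 0},
  ],
)

```text
t: 2.7
tcp_pos: [0.5918, -0.2159, 0.199]
eef_rot: [0.115, 0.993, 0.0, -0.001]
contact_force: [0.4, 0.5, 1.1]
finger_gap: 0.999
grasp_force: 0.0
```

```bash
python3 - <<'E'
from h import *
c=imaging.camera_model("wrist"); im=imaging.snapshot("wrist"); cv2.imwrite("pics/w2.png",im); np.savez("w2.npz",**c)
a=imaging.snapshot("side"); cv2.imwrite("pics/side2.png",a)
E
```

```text
(no output)
```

View pics/w2.png

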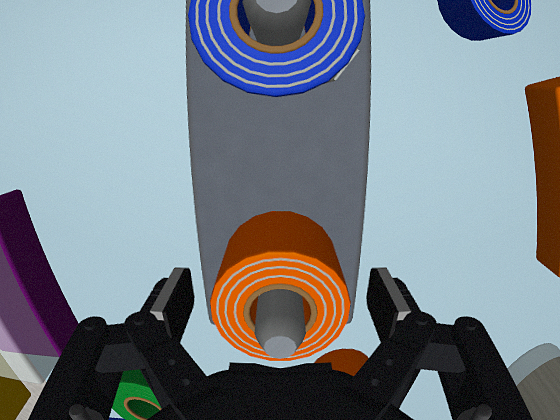

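The roll (280,298) is centred between the open pads. I'll close on it.

>>> send_rows(
  steps=[
    {"tx": 0,"ty": 0,"tz": 0,"yaw": 0},
    {"tx": 0,"ty": 0,"tz": 0,"yaw": 0},
    {"tx": 0,"ty": 0,"tz": 0,"yaw": 0},
    {"tx": 0,"ty": 0,"tz": 0,"yaw": 0},
    {"tx": 0,"ty": 0,"tz": 0,"yaw": 0},
    {"tx": 0,"ty": 0,"tz": 0,"yaw": 0},
  ],
  claw=50,
  grip_force=40,
)

```text
t: 3.55
tcp_pos: [0.5925, -0.2161, 0.2009]
eef_rot: [0.115, 0.993, -0.0, 0.001]
contact_force: [-0.7, 0.2, 6.5]
finger_gap: 0.692
grasp_force: 43.3
```

>>> send_rows(
  steps=[
    {"tx": 0,"ty": 0,"tz": 4,"yaw": 0},
    {"tx": 0,"ty": 0,"tz": 8,"yaw": 0},
    {"tx": 0,"ty": 0,"tz": 12,"yaw": 0},
    {"tx": 0,"ty": 0,"tz": 16,"yaw": 0},
    {"tx": 0,"ty": 0,"tz": 20,"yaw": 0},
    {"tx": 0,"ty": 0,"tz": 20,"yaw": 0},
    {"tx": 0,"ty": 0,"tz": 20,"yaw": 0},
    {"tx": 0,"ty": 0,"tz": 10,"yaw": 0},
    {"tx": 0,"ty": 0,"tz": 0,"yaw": 0},
    {"tx": 0,"ty": 0,"tz": 0,"yaw": 0},
  ],
)

```text
t: 4.8
tcp_pos: [0.5916, -0.216, 0.309]
eef_rot: [0.115, 0.993, 0.0, -0.001]
contact_force: [0.3, -0.0, -1.7]
finger_gap: 0.692
grasp_force: 43.3
```

```bash
python3 - <<'E'
from h import *
a=imaging.snapshot("side"); s=imaging.snapshot("scene")
A=cv2.resize(a[90:200,230:380],None,fx=2.6,fy=2.6); S=cv2.resize(s[150:290,150:290],(400,400)); A=cv2.resize(A,(400,300))
o=np.zeros((400,800,3),np.uint8); o[:300,:400]=A; o[:,400:]=S; cv2.imwrite("pics/lift.png",o)
E
```

```text
(no output)
```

View pics/lift.png

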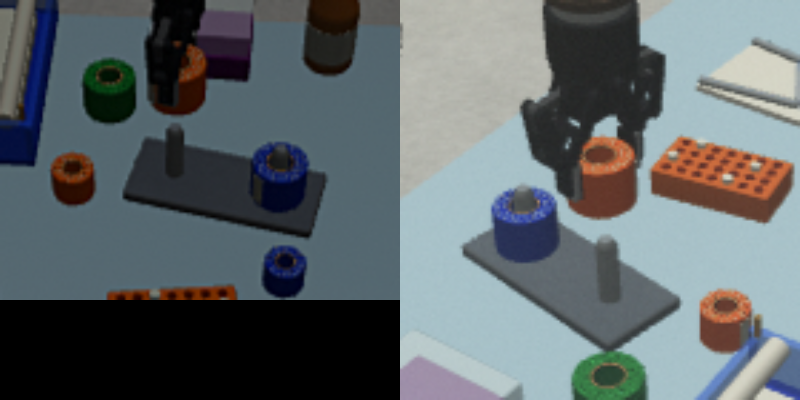

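The roll is upright and clear, the blue roll stays on its spindle, and the stand has not shifted. Next I'll move partway to view the dispenser.

>>> send_rows(
  steps=[
    {"tx": 1,"ty": 5,"tz": 10,"yaw": 0},
    {"tx": 1,"ty": 15,"tz": 10,"yaw": 1},
    {"tx": 1,"ty": 24,"tz": 10,"yaw": 1},
    {"tx": 1,"ty": 26,"tz": 10,"yaw": 1},
    {"tx": 1,"ty": 28,"tz": 10,"yaw": 1},
    {"tx": 1,"ty": 28,"tz": 10,"yaw": 1},
    {"tx": 1,"ty": 28,"tz": 10,"yaw": 1},
    {"tx": 1,"ty": 26,"tz": 10,"yaw": 1},
    {"tx": 0,"ty": 24,"tz": 10,"yaw": 1},
    {"tx": 0,"ty": 20,"tz": 0,"yaw": 1},
    {"tx": 0,"ty": 12,"tz": 0,"yaw": 1},
    {"tx": 0,"ty": 0,"tz": 0,"yaw": 0},
    {"tx": 0,"ty": 0,"tz": 0,"yaw": 0},
  ],
)

```text
t: 6.52
tcp_pos: [0.6001, 0.0188, 0.3992]
eef_rot: [0.029, 1.0, -0.0, -0.0]
contact_force: [-0.3, 0.3, -1.9]
finger_gap: 0.694
grasp_force: 43.3
```

```bash
python3 - <<'E'
from h import *
c=imaging.camera_model("wrist"); im=imaging.snapshot("wrist"); cv2.imwrite("pics/w3.png",im); np.savez("w3.npz",**c)
o=r.observe();print(o["tcp_pos"],o["eef_rot"])
E
```

```text
[0.60006652 0.01864666 0.39918857] [ 2.88772962e-02  9.99582809e-01 -3.50976470e-04 -4.31501808e-04]
```

View pics/w3.png

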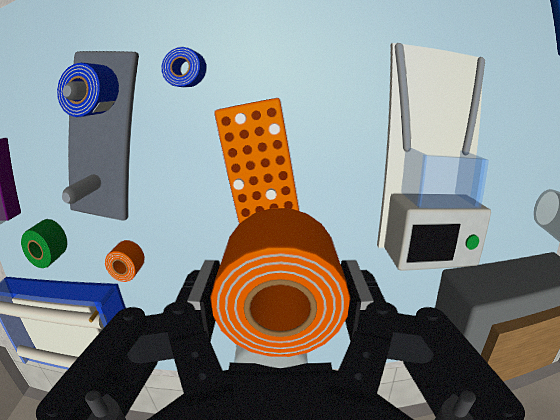

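The dispenser is fully visible. The floor's front corners are at about (391,43) and (483,56). The rods run (400,45)–(408,151) and (480,58)–(468,153). The housing top's front edge runs (396,194)–(490,208). I'll refine these with row scans.

```bash
python3 - <<'E'
from h import *
np.set_printoptions(precision=4,suppress=True)
im=cv2.GaussianBlur(cv2.imread("pics/w3.png"),(3,3),0).astype(int); c=dict(np.load("w3.npz"))
P=lambda u,z: plane(fray(c,(float(u[0]),float(u[1]))),z)[:2]
rb=im[:,:,2]-im[:,:,0]
for v in (60,80,100,120,140):
    row=rb[v,370:500]; cr=np.where(row>5)[0]+370
    g=np.split(cr,np.where(np.diff(cr)>3)[0]+1)
    print(v,[(k[0],k[-1]) for k in g if len(k)>2])
L=[];
for u in((391,43),(483,56),(380,247)): print(u,P(u,.008))
for u in((396,194),(490,208),(402,268),(482,262)): print("house",u,P(u,.07))
for u in((400,45),(408,151),(480,58),(468,153)): print("rod",u,P(u,.015))
print("col455", [tuple(im[v,455]) for v in range(40,62,2)], [tuple(im[v,420]) for v in range(38,60,2)])
print("hoodfront", [(v,tuple(im[v,437])) for v in range(144,162,2)])
E
```

```text
60 [(np.int64(391), np.int64(393)), (np.int64(406), np.int64(477))]
80 [(np.int64(391), np.int64(393)), (np.int64(408), np.int64(474))]
100 [(np.int64(390), np.int64(398)), (np.int64(409), np.int64(471))]
120 [(np.int64(390), np.int64(400)), (np.int64(410), np.int64(467)), (np.int64(476), np.int64(478))]
140 [(np.int64(388), np.int64(402)), (np.int64(411), np.int64(463)), (np.int64(472), np.int64(476))]
(391, 43) [0.456  0.1505]
(483, 56) [0.4605 0.2759]
(380, 247) [0.7032 0.1399]
house (396, 194) [0.6131 0.1336]
house (490, 208) [0.6351 0.2541]
house (402, 268) [0.6994 0.148 ]
house (482, 262) [0.7049 0.2576]
rod (400, 45) [0.4589 0.1586]
rod (408, 151) [0.58   0.1669]
rod (480, 58) [0.4647 0.2662]
rod (468, 153) [0.5828 0.2504]
col455 [(np.int64(208), np.int64(197), np.int64(170)), (np.int64(208), np.int64(196), np.int64(170)), (np.int64(209), np.int64(198), np.int64(171)), (np.int64(208), np.int64(197), np.int64(170)), (np.int64(208), np.int64(197), np.int64(170)), (np.int64(209), np.int64(197), np.int64(169)), (np.int64(205), np.int64(206), np.int64(192)), (np.int64(200), np.int6
[... 479 characters left out ...]
np.int64(212)), (np.int64(206), np.int64(213), np.int64(212)), (np.int64(204), np.int64(214), np.int64(212)), (np.int64(204), np.int64(212), np.int64(211)), (np.int64(205), np.int64(213), np.int64(212))]
hoodfront [(144, (np.int64(204), np.int64(215), np.int64(215))), (146, (np.int64(202), np.int64(216), np.int64(213))), (148, (np.int64(204), np.int64(216), np.int64(215))), (150, (np.int64(204), np.int64(216), np.int64(215))), (152, (np.int64(204), np.int64(217), np.int64(215))), (154, (np.int64(202), np.int64(214), np.int64(213))), (156, (np.int64(196), np.int64(187), np.int64(171))), (158, (np.int64(212), np.int64(195), np.int64(174))), (160, (np.int64(210), np.int64(193), np.int64(173)))]
```

The measured front edge is 125 mm wide and the floor 247 mm long, which fits the given sizes. Dispenser yaw is about −2.2° and the front middle is (0.458, 0.213), so the placing point is (0.508, 0.211).

>>> send_rows(
  steps=[
    {"tx": -4,"ty": 8,"tz": -4,"yaw": 0.5},
    {"tx": -8,"ty": 16,"tz": -8,"yaw": 0.5},
    {"tx": -10,"ty": 22,"tz": -12,"yaw": 0},
    {"tx": -12,"ty": 24,"tz": -12,"yaw": 0},
    {"tx": -12,"ty": 26,"tz": -12,"yaw": 0},
    {"tx": -12,"ty": 26,"tz": -12,"yaw": 0},
    {"tx": -12,"ty": 24,"tz": -12,"yaw": 0},
    {"tx": -10,"ty": 22,"tz": -12,"yaw": 0},
    {"tx": -8,"ty": 16,"tz": -10,"yaw": 0},
    {"tx": -4,"ty": 8,"tz": -6,"yaw": 0},
    {"tx": 0,"ty": 0,"tz": -25,"yaw": 0},
    {"tx": 0,"ty": 0,"tz": -25,"yaw": 0},
    {"tx": 0,"ty": 0,"tz": -20,"yaw": 0},
    {"tx": 0,"ty": 0,"tz": -12,"yaw": 0},
    {"tx": 0,"ty": 0,"tz": 0,"yaw": 0},
    {"tx": 0,"ty": 0,"tz": 0,"yaw": 0},
  ],
)

```text
t: 8.57
tcp_pos: [0.5083, 0.2124, 0.2184]
eef_rot: [0.019, 1.0, 0.0, 0.0]
contact_force: [-0.6, -0.9, -1.8]
finger_gap: 0.69
grasp_force: 43.3
```

```bash
python3 - <<'E'
from h import *
a=imaging.snapshot("side"); s=imaging.snapshot("scene"); c=imaging.camera_model("wrist"); w=imaging.snapshot("wrist"); cv2.imwrite("pics/w4.png",w); np.savez("w4.npz",**c)
A=cv2.resize(a[190:320,220:360],(430,400),interpolation=cv2.INTER_CUBIC); S=cv2.resize(s[110:200,235:325],(370,370),interpolation=cv2.INTER_CUBIC); W=cv2.resize(w[:,:],(267,200))
o=np.zeros((600,800,3),np.uint8); o[:400,:430]=A; o[:370,430:]=S; o[400:,:267]=W; cv2.imwrite("pics/pl.png",o)
E
```

```text
(no output)
```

View pics/pl.png

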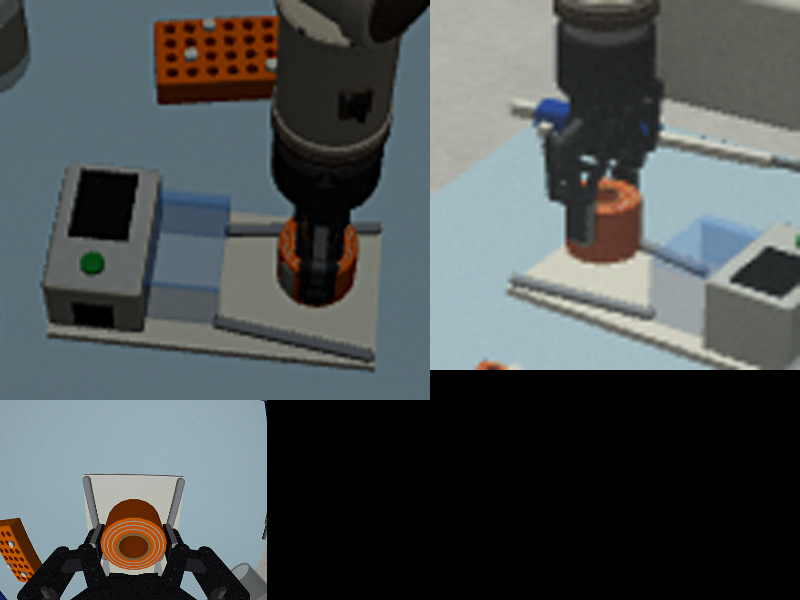

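The roll hangs upright over the deck, centred between the rods (thumbnail roll x≈133, deck 83–185). I'll lower it gently.

>>> send_rows(
  steps=[
    {"tx": 0,"ty": -1,"tz": -6,"yaw": 0},
    {"tx": 0,"ty": 0,"tz": -6,"yaw": 0},
    {"tx": 0,"ty": 0,"tz": -4,"yaw": 0},
    {"tx": 0,"ty": 0,"tz": -3,"yaw": 0},
    {"tx": 0,"ty": 0,"tz": -2,"yaw": 0},
    {"tx": 0,"ty": 0,"tz": -1,"yaw": 0},
    {"tx": 0,"ty": 0,"tz": 0,"yaw": 0},
    {"tx": 0,"ty": 0,"tz": 0,"yaw": 0},
  ],
)

```text
t: 9.72
tcp_pos: [0.5081, 0.2111, 0.1958]
eef_rot: [0.019, 1.0, 0.0, 0.0]
contact_force: [0.3, -0.3, -0.7]
finger_gap: 0.685
grasp_force: 43.3
```

>>> send_rows(
  steps=[
    {"tx": 0,"ty": 0,"tz": -1,"yaw": 0},
    {"tx": 0,"ty": 0,"tz": -1,"yaw": 0},
    {"tx": 0,"ty": 0,"tz": 0,"yaw": 0},
    {"tx": 0,"ty": 0,"tz": 0,"yaw": 0},
  ],
)

```text
t: 10.22
tcp_pos: [0.5081, 0.2112, 0.1948]
eef_rot: [0.019, 1.0, -0.0, 0.0]
contact_force: [-3.1, -1.6, 10.0]
finger_gap: 0.692
grasp_force: 44.3
```

Contact at 10 N: the roll is on the floor. I'll release and rise.

>>> send_rows(
  steps=[
    {"tx": 0,"ty": 0,"tz": 0,"yaw": 0},
    {"tx": 0,"ty": 0,"tz": 0,"yaw": 0},
    {"tx": 0,"ty": 0,"tz": 0,"yaw": 0},
    {"tx": 0,"ty": 0,"tz": 2,"yaw": 0},
    {"tx": 0,"ty": 0,"tz": 6,"yaw": 0},
    {"tx": 0,"ty": 0,"tz": 12,"yaw": 0},
    {"tx": 0,"ty": 0,"tz": 20,"yaw": 0},
    {"tx": 0,"ty": 0,"tz": 20,"yaw": 0},
    {"tx": 0,"ty": 0,"tz": 20,"yaw": 0},
    {"tx": 0,"ty": 0,"tz": 10,"yaw": 0},
    {"tx": 0,"ty": 0,"tz": 0,"yaw": 0},
  ],
  claw=74,
)

```text
t: 11.6
tcp_pos: [0.5083, 0.211, 0.2847]
eef_rot: [0.019, 1.0, 0.0, 0.001]
contact_force: [0.4, -0.8, 0.6]
finger_gap: 0.869
grasp_force: 0.0
```

```bash
python3 - <<'E'
from h import *
c=imaging.camera_model("wrist"); im=imaging.snapshot("wrist"); cv2.imwrite("pics/w5.png",im); np.savez("w5.npz",**c)
print(topc(im,c,(205,100,355,360),(3,18),.054))
E
```

```text
(array([0.50296278, 0.21127236]), np.float64(0.030972491475819184), array([0.06688944, 0.05755754]), ((279.5, 216.0), (94.0, 87.0), 90.0))
```

The roll stands free at about (0.508, 0.211). I'll go behind it with nearly closed fingers to push.

>>> send_rows(
  steps=[
    {"tx": -10,"ty": 0,"tz": 0,"yaw": 0},
    {"tx": -16,"ty": 1,"tz": 0,"yaw": 0},
    {"tx": -16,"ty": 1,"tz": 0,"yaw": 0},
    {"tx": -12,"ty": 0,"tz": 0,"yaw": 0},
    {"tx": -6,"ty": 0,"tz": 0,"yaw": 0},
    {"tx": 0,"ty": 0,"tz": -20,"yaw": 0},
    {"tx": 0,"ty": 0,"tz": -25,"yaw": 0},
    {"tx": 0,"ty": 0,"tz": -22,"yaw": 0},
    {"tx": 0,"ty": 0,"tz": -15,"yaw": 0},
    {"tx": 0,"ty": 0,"tz": -7,"yaw": 0},
    {"tx": 0,"ty": 0,"tz": 0,"yaw": 0},
    {"tx": 0,"ty": 0,"tz": 0,"yaw": 0},
  ],
  claw=14,
)

```text
t: 13.15
tcp_pos: [0.4483, 0.2133, 0.1952]
eef_rot: [0.019, 1.0, 0.0, 0.0]
contact_force: [-0.5, 1.0, 0.8]
finger_gap: 0.165
grasp_force: 0.0
```

```bash
python3 - <<'E'
from h import *
a=imaging.snapshot("side"); s=imaging.snapshot("scene"); w=imaging.snapshot("wrist")
A=cv2.resize(a[190:320,220:360],(430,400),interpolation=cv2.INTER_CUBIC); S=cv2.resize(s[110:200,235:325],(370,370),interpolation=cv2.INTER_CUBIC); W=cv2.resize(w[:,:],(267,200))
o=np.zeros((600,800,3),np.uint8); o[:400,:430]=A; o[:370,430:]=S; o[400:,:267]=W; cv2.imwrite("pics/push.png",o)
E
```

```text
(no output)
```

View pics/push.png

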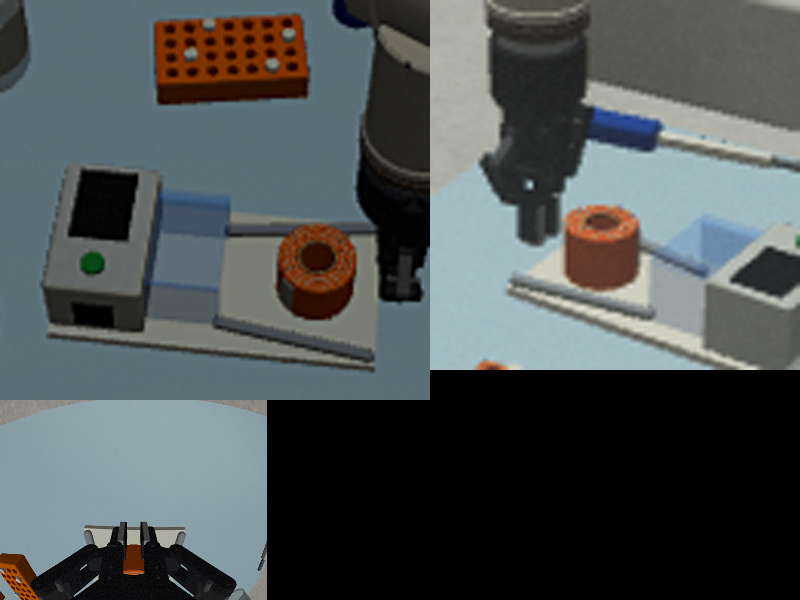

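The roll stands free at composite (316,270), with the fingers centred behind it. I'll push along the dispenser axis.

>>> send_rows(
  steps=[
    {"tx": 8,"ty": -0.3,"tz": 0,"yaw": 0},
    {"tx": 6,"ty": -0.3,"tz": 0,"yaw": 0},
    {"tx": 5,"ty": -0.2,"tz": 0,"yaw": 0},
    {"tx": 5,"ty": -0.2,"tz": 0,"yaw": 0},
    {"tx": 6,"ty": -0.2,"tz": 0,"yaw": 0},
    {"tx": 6,"ty": -0.3,"tz": 0,"yaw": 0},
    {"tx": 6,"ty": -0.2,"tz": 0,"yaw": 0},
    {"tx": 6,"ty": -0.2,"tz": 0,"yaw": 0},
    {"tx": 6,"ty": -0.3,"tz": 0,"yaw": 0},
    {"tx": 6,"ty": -0.2,"tz": 0,"yaw": 0},
    {"tx": 6,"ty": -0.2,"tz": 0,"yaw": 0},
    {"tx": 6,"ty": -0.3,"tz": 0,"yaw": 0},
    {"tx": 6,"ty": -0.2,"tz": 0,"yaw": 0},
    {"tx": 6,"ty": -0.2,"tz": 0,"yaw": 0},
    {"tx": 6,"ty": -0.3,"tz": 0,"yaw": 0},
    {"tx": 6,"ty": -0.2,"tz": 0,"yaw": 0},
    {"tx": 0,"ty": 0,"tz": 0,"yaw": 0},
  ],
)

```text
t: 15.42
tcp_pos: [0.5447, 0.2091, 0.1948]
eef_rot: [0.019, 1.0, 0.0, 0.0]
contact_force: [-0.0, 0.1, 0.3]
finger_gap: 0.161
grasp_force: 0.0
```

```bash
python3 - <<'E'
from h import *
a=imaging.snapshot("side"); s=imaging.snapshot("scene"); cv2.imwrite("pics/sideP.png",a); cv2.imwrite("pics/sceneP.png",s)
for n,im in(("side",a),("scene",s)):
    h=cv2.cvtColor(im,cv2.COLOR_BGR2HSV); m=cv2.inRange(h,(0,120,50),(18,255,255))
    b=(220,190,360,320) if n=="side" else (270,110,340,195)
    m2=np.zeros_like(m); m2[b[1]+ (40 if n=="side" else 0):b[3],b[0]:b[2]]=m[b[1]+(40 if n=="side" else 0):b[3],b[0]:b[2]]
    print(n,m2.sum()//255,cv2.boundingRect(cv2.findNonZero(m2)) if m2.any() else None)
E
```

```text
side 228 (278, 260, 24, 30)
scene 25 (288, 167, 16, 12)
```

>>> send_rows(
  steps=[
    {"tx": 4,"ty": -0.2,"tz": 0,"yaw": 0},
    {"tx": 3,"ty": -0.1,"tz": 0,"yaw": 0},
    {"tx": 3,"ty": -0.1,"tz": 0,"yaw": 0},
    {"tx": 2,"ty": -0.1,"tz": 0,"yaw": 0},
    {"tx": 2,"ty": 0,"tz": 0,"yaw": 0},
    {"tx": 0,"ty": 0,"tz": 0,"yaw": 0},
  ],
)

```text
t: 16.27
tcp_pos: [0.5583, 0.2087, 0.1947]
eef_rot: [0.019, 1.0, 0.0, 0.0]
contact_force: [-0.3, 0.5, -0.6]
finger_gap: 0.169
grasp_force: 0.0
```

>>> send_rows(
  steps=[
    {"tx": 2,"ty": -0.1,"tz": 0,"yaw": 0},
    {"tx": 1,"ty": 0,"tz": 0,"yaw": 0},
    {"tx": 0,"ty": 0,"tz": 0,"yaw": 0},
  ],
)

```text
t: 16.65
tcp_pos: [0.5611, 0.2086, 0.1947]
eef_rot: [0.019, 1.0, 0.0, 0.0]
contact_force: [-0.3, -0.3, 0.5]
finger_gap: 0.165
grasp_force: 0.2
```

>>> send_rows(
  steps=[
    {"tx": 1,"ty": 0,"tz": 0,"yaw": 0},
    {"tx": 1,"ty": 0,"tz": 0,"yaw": 0},
    {"tx": 0,"ty": 0,"tz": 0,"yaw": 0},
  ],
)

```text
t: 17.02
tcp_pos: [0.5631, 0.2087, 0.1947]
eef_rot: [0.019, 1.0, 0.0, 0.0]
contact_force: [0.1, 0.3, 0.1]
finger_gap: 0.162
grasp_force: 0.3
```

```bash
python3 - <<'E'
from h import *
np.set_printoptions(precision=4,suppress=True)
a=imaging.snapshot("side"); s=imaging.snapshot("scene"); cv2.imwrite("pics/sideQ.png",a); cv2.imwrite("pics/sceneQ.png",s)
d0=cv2.imread("pics/side0.png")
# roll seen through the hood: change against the first picture along rows inside the hood
for v in (262,268,274,280,286): print(v,[tuple(a[v,u]) for u in range(262,308,3)] if v==274 else np.where(np.abs(a[v,255:312].astype(int)-d0[v,255:312]).sum(1)>40)[0]+255)
E
```

```text
262 [274 275 276 277 278 279 280 281 282 283 284 285 286 287 288 289 290 291
 292 293 294 295 296 297 298 299 300 301 302 303 304 305 306 307 308]
268 [270 271 272 273 274 275 276 277 278 279 280 281 282 283 284 285 286 287
 288 289 290 291 292 293 294 295 296 297 298 299 300 301 302 303 304 305
 306]
274 [(np.uint8(101), np.uint8(102), np.uint8(98)), (np.uint8(102), np.uint8(103), np.uint8(99)), (np.uint8(64), np.uint8(50), np.uint8(39)), (np.uint8(24), np.uint8(37), np.uint8(74)), (np.uint8(45), np.uint8(58), np.uint8(87)), (np.uint8(48), np.uint8(57), np.uint8(84)), (np.uint8(46), np.uint8(50), np.uint8(60)), (np.uint8(59), np.uint8(60), np.uint8(57)), (np.uint8(38), np.uint8(53), np.uint8(88)), (np.uint8(41), np.uint8(54), np.uint8(93)), (np.uint8(54), np.uint8(66), np.uint8(95)), (np.uint8(0), np.uint8(0), np.uint8(0)), (np.uint8(41), np.uint8(40), np.uint8(38)), (np.uint8(11), np.uint8(9), np.uint8(9)), (np.uint8(8), np.uint8(7), np.uint8(6)), (np.uint8(113), np.uint8(123), np.uint8(119))]
280 [270 271 272 273 274 275 276 277 278 279 280 281 282 283 284 285 286 287
 288 289 290 291 292 293 294 295 296 297 298 299 300 301 302 303 304]
286 [273 274 275 276 277 278 279 280 281 282 283 284 285 286 287 288 289 290
 291]
```

>>> send_rows(
  steps=[
    {"tx": 1,"ty": 0,"tz": 0,"yaw": 0},
    {"tx": 1,"ty": 0,"tz": 0,"yaw": 0},
    {"tx": 0,"ty": 0,"tz": 0,"yaw": 0},
  ],
)

```text
t: 17.5
tcp_pos: [0.5643, 0.2087, 0.1946]
eef_rot: [0.019, 1.0, -0.0, -0.001]
contact_force: [-5.3, -0.3, 2.6]
finger_gap: 0.164
grasp_force: 1.2
```

```bash
python3 - <<'E'
from h import *
np.set_printoptions(precision=4,suppress=True)
a=imaging.snapshot("side"); c=imaging.camera_model("side"); h=cv2.cvtColor(a,cv2.COLOR_BGR2HSV)
m=cv2.inRange(h,(0,70,50),(20,255,255)); m[:240]=0; m[310:]=0; m[:,:255]=0; m[:,315:]=0
n,l,st,_=cv2.connectedComponentsWithStats(cv2.morphologyEx(m,cv2.MORPH_CLOSE,np.ones((5,5))));print(st[1:])
ys,xs=np.nonzero(m)
for v in range(ys.min(),ys.max()+1,3):
    k=xs[ys==v]; 
    if len(k): print(v,k.min(),k.max(),plane(ray(c,(k.min(),v)),.054)[:2],plane(ray(c,(k.max(),v)),.054)[:2])
E
```

```text
[[269 259  24  22 300]
 [293 283   1   1   1]
 [292 285   1   1   1]]
259 279 286 [0.6112 0.18  ] [0.5946 0.1791]
262 273 289 [0.6248 0.189 ] [0.5871 0.187 ]
265 271 289 [0.6288 0.1975] [0.5866 0.1952]
268 270 290 [0.6305 0.2057] [0.5838 0.2032]
271 270 290 [0.6299 0.2138] [0.5834 0.2113]
274 271 292 [0.6269 0.2217] [0.5783 0.2191]
277 273 291 [0.6217 0.2293] [0.5802 0.2271]
280 278 286 [0.6097 0.2366] [0.5913 0.2356]
283 293 293 [0.5748 0.2425] [0.5748 0.2425]
```

>>> send_rows(
  steps=[
    {"tx": 1,"ty": 0,"tz": 0,"yaw": 0},
    {"tx": 1,"ty": 0,"tz": 0,"yaw": 0},
    {"tx": 0,"ty": 0,"tz": 0,"yaw": 0},
  ],
)

```text
t: 17.92
tcp_pos: [0.5649, 0.209, 0.1942]
eef_rot: [0.019, 1.0, -0.001, -0.002]
contact_force: [-8.2, -0.8, 5.9]
finger_gap: 0.163
grasp_force: 1.7
```

```bash
python3 - <<'E'
from h import *
o=r.observe(); print(o["contact_force"],o["moment"],o["tcp_pos"])
E
```

```text
[-8.20521767 -0.80343402  5.88090186] [-0.18285484  1.74320219 -0.12221679] [0.56488196 0.20895078 0.1941804 ]
```

A firm stop at the predicted place, with the moment showing contact at the fingertips. I'll back off and rise.

>>> send_rows(
  steps=[
    {"tx": -3,"ty": 0,"tz": 0,"yaw": 0},
    {"tx": -8,"ty": 0.3,"tz": 0,"yaw": 0},
    {"tx": -16,"ty": 0.6,"tz": 0,"yaw": 0},
    {"tx": -20,"ty": 0.7,"tz": 0,"yaw": 0},
    {"tx": -20,"ty": 0.8,"tz": 10,"yaw": 0},
    {"tx": 0,"ty": 0,"tz": 25,"yaw": 0},
    {"tx": 0,"ty": 0,"tz": 30,"yaw": 0},
    {"tx": 0,"ty": 0,"tz": 30,"yaw": 0},
    {"tx": 0,"ty": 0,"tz": 15,"yaw": 0},
    {"tx": 0,"ty": 0,"tz": 0,"yaw": 0},
    {"tx": 0,"ty": 0,"tz": 0,"yaw": 0},
  ],
)

```text
t: 19.3
tcp_pos: [0.4997, 0.2106, 0.3037]
eef_rot: [0.019, 1.0, -0.0, -0.001]
contact_force: [-0.1, -0.5, -0.6]
finger_gap: 0.167
grasp_force: 0.0
```

```bash
python3 - <<'E'
from h import *
np.set_printoptions(precision=4,suppress=True)
for n in("side","scene"):
    a=imaging.snapshot(n); cv2.imwrite(f"pics/{n}Z.png",a); c=imaging.camera_model(n); h=cv2.cvtColor(a,cv2.COLOR_BGR2HSV)
    m=cv2.inRange(h,(0,60,40),(20,255,255)); b=(255,240,315,310) if n=="side" else (270,150,335,190)
    q=np.zeros_like(m); q[b[1]:b[3],b[0]:b[2]]=m[b[1]:b[3],b[0]:b[2]]
    q=cv2.morphologyEx(q,cv2.MORPH_CLOSE,np.ones((5,5))); st=cv2.connectedComponentsWithStats(q)[2]; print(n,st[1:])
    if n=="side":
        ys,xs=np.nonzero(q)
        for v in range(ys.min(),ys.max()+1,3):
            k=xs[ys==v]; print(v,plane(ray(c,(k.min(),v)),.054)[:2],plane(ray(c,(k.max(),v)),.054)[:2])
        # housing front edge along rows of the roll
        g=a.astype(int).sum(2); print([ (v,[int(g[v,u]) for u in range(262,276)]) for v in(256,268,272,284)])
E
```

```text
side [[269 259  26  28 503]
 [276 288   1   1   1]
 [285 289   2   1   2]
 [288 288   1   1   1]
 [257 301   2   1   2]
 [287 304   1   1   1]
 [296 305   2   1   2]]
259 [0.6112 0.18  ] [0.5946 0.1791]
262 [0.6248 0.189 ] [0.5847 0.1869]
265 [0.6288 0.1975] [0.5772 0.1947]
268 [0.6305 0.2057] [0.5745 0.2027]
271 [0.6299 0.2138] [0.5741 0.2108]
274 [0.6269 0.2217] [0.5737 0.2188]
277 [0.6217 0.2293] [0.5733 0.2268]
280 [0.6119 0.2367] [0.5729 0.2346]
283 [0.5794 0.2428] [0.5748 0.2425]
286 [0.579  0.2505] [0.579  0.2505]
289 [0.5922 0.2589] [0.5899 0.2588]Traceback (most recent call last):
  File "<stdin>", line 11, in <module>
    return umr_minimum(a, axis, None, out, keepdims, initial, where)
ValueError: zero-size array to reduction operation minimum which has no identity
```

The roll's ring spans x 0.574–0.6305 m, so its centre is about (0.602, 0.208). Home is (0.603, 0.207), and the gripper is clear. Handing in.

```bash
python3 -c "
from plant import ticket
print(ticket.sign_off())"
```

```text
the job is handed in; nothing more can be done
None
```

The orange roll was set on the deck, pushed under the hood to about 1 mm from the computed home point (firm stop at 8 N) and released, and the job is handed in; the blue roll and stand looked undisturbed in the view after the lift, and sign-off gave no verdict.

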